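Hang two bottles in the T-slot rack, each beside its twin

TASK

Two ring-necked bottles, one big and one small, stand loose on the counter; hang both on the steel rack, bringing each neck in through the mouth of the slot and along it, so that each hangs by its neck ring in the cross slot right beside the bottle of its own size already hanging there, with a gap of no more than about 2 cm. Leave the two hanging bottles where they are, and do not tip any of these four bottles or disturb the can, the jar, the plain bottle and the mug.

Things in the scene. Friction and masses are not known exactly. Their poses are not given: they have to be found in the camera images.
- big_bottle: Big bottle, loose on the counter: body 68 mm in diameter and 102 mm tall, total height 206 mm, 0.5 kg; amber glass; above the body a 22 mm cone shoulder, a neck 24 mm wide and 36 mm long, a neck ring 46 mm wide and 6 mm thick, a cork stopper 30 mm wide, 40 mm tall. Origin: centre of the underside, z up; neck ring underside 160 mm above the origin.
- small_bottle: Small bottle, loose on the counter: body 48 mm in diameter and 67 mm tall, total height 171 mm, 0.25 kg; amber glass; above the body a 22 mm cone shoulder, a neck 24 mm wide and 36 mm long, a neck ring 46 mm wide and 6 mm thick, a cork stopper 30 mm wide, 40 mm tall. Origin: centre of the underside, z up; neck ring underside 125 mm above the origin.
- big_twin: A bottle the same as the big one, already hanging at one end (left or right) of the cross slot, its underside 35 mm above the counter. Same origin and axes.
- small_twin: A bottle the same as the small one, already hanging at the other end of the cross slot, its underside 70 mm above the counter. Same origin and axes.
- rack: Steel rack, fixed. Level plate 5 mm thick, its top 195 mm above the counter, x from -80 to +85 mm, y from -190 to +190 mm, on four 12 mm legs at x = -70 and +75, y = -180 and +180, with low bars (20 mm up) along sides and back; front open. A T-shaped slot 32 mm wide is cut through the plate. Origin: on the counter; x points from the mouth into the rack, y along the cross slot, z up.
- rack_mouth (a point): Middle of the slot's open mouth in the plate's front edge (rack x = -80 mm, y = 0), at the height of the plate's top. The stem of the T runs from here along rack x. Necks fit the slot with 4 mm to spare on each side; neck rings and bodies do not pass through it.
- rack_junction (a point): Where the centre lines of stem and cross slot meet (rack x = +20 mm, y = 0), at the height of the plate's top. The cross slot runs along rack y to closed ends at -147 and +147 mm. Above the plate stand only the stoppers of the hanging bottles, up to 46 mm.
- can: Bystander: drink can, 66 mm in diameter, 115 mm tall. Origin: centre of its underside.
- jar: Bystander: glass jar with steel lid, 68 mm in diameter, 100 mm tall. Origin: centre of its underside.
- plain_bottle: Bystander: amber bottle without a neck ring, with a black cap, 62 mm in diameter, 200 mm tall. Origin: centre of its underside.
- mug: Bystander: white mug, 80 mm in diameter, 90 mm tall, handle to its +y. Origin: centre of its underside.
Not all that is in view belongs to the job. Leave any purple look-alike of the big_twin alone. Leave any red look-alike of the small_bottle alone.

How it is judged (in metres and radians):
At the end, for the whole second after the job is handed in: Both bottles hang at rest by their neck rings in the cross slot, tilt under 0.12 rad, within 12 mm of its centre line, ring on the plate (-5/+6 mm), centres within 88 mm (big) or 68 mm (small) of their twins (gap to 20 mm); the twins still hang, within 20 mm of their start (horizontal distance between big_bottle and big_twin below 0.088 m and x of big_bottle in the frame of rack between 0.008 and 0.032 m and z of big_bottle in the frame of rack between 0.03 and 0.041 m and angle between each of big_bottle, small_bottle's own z axis and vertical below 0.12 rad and horizontal distance between small_bottle and small_twin below 0.068 m and x of small_bottle in the frame of rack between 0.008 and 0.032 m and z of small_bottle in the frame of rack between 0.065 and 0.076 m and z of big_twin in the frame of rack between 0.03 and 0.041 m and angle between each of big_twin, small_twin's own z axis and vertical below 0.15 rad and distance of each of big_twin, small_twin from where it was at the start of the episode below 0.02 m and z of small_twin in the frame of rack between 0.065 and 0.076 m and linear speed of each of big_bottle, small_bottle, big_twin, small_twin below 0.03 m/s); the robot touches nothing.
It fails at once if a ring-necked bottle is tipped by more than about 35 degrees (angle between any of big_bottle, small_bottle, big_twin, small_twin's own z axis and vertical above 0.6 rad).
It fails at once if the can, jar, plain bottle or mug is moved by more than 25 mm or tipped over (distance of any of can, jar, plain_bottle, mug from where it was at the start of the episode above 0.025 m or angle between any of can, jar, plain_bottle, mug's own z axis and vertical above 0.5 rad).
It also fails if it takes over 72 s, if anything falls off the work surface, if the arm or the gripper's body presses on something with over 40 N, if the wrist force passes 120 N, or if a joint passes its speed limit or range.

ROBOT

A 6-joint arm with a two-finger parallel gripper is mounted at the origin on the work surface. World frame = base frame: x ahead of the robot, y to its left, z up, the work surface at z = 0. Lengths are in mm, angles in rad, forces in N, time in s.
With the tool pointing down it reaches from about 350 to 775 mm from the base axis. Payload 7.3 kg.
Tool frame: the origin (TCP) lies on the centre line of the jaws, within the pads' length; the fingertips stand 14 mm ahead of it and the grasp point (between the pads) lies 5 mm behind it; z points along the fingers, y is the line along which they close (so a half turn about z gives the same grasp; the last joint's range is limited). The gripper opens to 92 mm and grips with 3 to 60 N. Pads are 19 mm wide; open, the fingers measure 130 mm over their backs; the gripper's body (75 mm by 190 mm) begins 47 mm behind the grasp point.
Start: joints at [-1.248, 0.342, 1.524, -0, 1.275, -0.146], TCP at [237.227, -468.366, 240.741] pointing down, gripper open.
Joint ranges: [-2.53, 2.53], [-0.77, 2.02], [0.04, 2.7], [-1, 4.14], [0.28, 2.66], [-3.11, 3.11]. Speed limits (rad/s): [2.57, 2.57, 3.14, 3.14, 3.14, 3.14].

INTERFACE

Orientations are given as [roll, pitch, yaw] about the fixed x, y, z axes, in that order (R = Rz(yaw) Ry(pitch) Rx(roll)).
In Python, from plant import get_obs, capture, bot, spot_in, trace, pinpoint gives the robot as it stands.
- The arm moves only by the tool play_rows, never from a script. Its argument "rows" is a list of rows, each a list of 2 entries, a list of its own where there are three numbers: the shift along the world's x, y, z in units of 3 cm (1.0 is 3 cm), then the turn, a rotation vector about the world's x, y, z in units of 8 degrees (1.0 is 8 degrees). A call has 1 to 12 rows; each row shifts and turns the commanded pose from where the row before left it; what a row does not reach is not made up. A row lasts 1/8 s, in which the tool goes at most 62.5 mm and 10.7 degrees, less where a joint would pass 70% of its speed; a pose out of reach is approached as far as the arm can. A call with a number of a shift or a turn outside -1 to 1 is refused whole. A call with a gripper value outside its range is refused whole. "hand" is the opening, from -1 (shut) to 1 (fully open), set as the call begins (left out, the last holds). The fingers move at their own pace and stop on an object; the grip force is fixed at half the most. Time passes only in rows, so rows that do not move let the fingers close. It gives the time, the measured TCP pose, the force, the opening and the grip force at its end, in the units of the state.
- get_obs(): the state, without advancing time (a new reading comes with each control period).
- capture(name): name is "side" or "top" or "wrist"; returns a dict with "frame" (480x640x3 uint8, red, green, blue), "fov_y" (degrees; the focal length in pixels is half the picture's height over the tangent of half this angle, whatever the lens; pixels are square), "cx", "cy" (the principal point, pixels), "rvec" (rotation vector, rad) and "tvec" (3), from world to camera coordinates, as OpenCV has them; the wrist camera has in their place "hand_eye" (4x4, takes a point from camera to tool coordinates, whose origin is the TCP and whose axes are the flange's). Camera axes: x right, y down, z forward; pixel columns grow to the right and rows downward; lengths in mm; the calibration is good to about 2 mm. A picture is of the moment at which its call begins: read the wrist's pose just before it. There is no depth.
- bot.close_job(): hands the job in; it is judged then, once.
Trained networks look in the newest picture that a camera, given by its name, has taken for a name from the list of things; names that differ only in an ending like _2 or _b are one class to them, and where a whole thing is asked for, a point or a joint stands for the part that bears it (a point fixed in the world has none). Each returns a list of dicts, best first, with "p" (0 to 1); they miss things now and then, are a little off and sometimes report something else, mostly with a low value. They report only what shows in the picture. A call takes as long as a camera call. They do not tell look-alikes from the thing itself.
- spot_in(query, camera): "at" ([row, column] in pixels, amid what is visible of it).
- trace(query, camera): "mask" (480x640 bool, what is visible of it) and "at" ([row, column] in pixels, amid what is visible of it).
- pinpoint(query, camera): "at" ([row, column] in pixels: a listed point, or the origin of a listed thing).
The state is a dict: "time": time; "joint_positions": joint angles; "dq": joint speeds; "tau": joint torques, N m; "tool_pos": TCP position; "tcp_rot": TCP orientation; "contact_force": force on the tool from outside, world axes, zero at the start; "moment": the same for the moment, N m; "grip_width": finger opening in mm; "finger_force": force on a finger pad.
Only numpy, scipy, OpenCV 4.12 (cv2) and the standard library are available. Lean on these libraries where they do the work, as an engineer would, in place of code of your own. Each camera call takes 0.05 s, during which the arm holds its last target. There are 200 camera calls.

## Working session

There is one attempt and no reset: what is moved stays moved. The work goes in short steps, Python scripts to look and compute and a tool call to move; the robot and the scene stay as the last step left them, time stands still between calls to the robot, and variables do not carry over. Pictures are saved under pics/ and viewed, at most 10 in all, crops included, and the job is handed in when it is done.

Besides the shell and the picture viewer there is one more tool, called in YAML: its name, and indented under it one key for each argument. play_rows: Moves the arm, as the interface text tells. Shifts and turns lie within -1 to 1; 1 stands for 3 cm of shift or 8 degrees of turn. Its arguments: {"type":"object","properties":{"rows":{"type":"array"},"hand":{"type":"number"}},"required":["rows"]}

```bash
ls; mkdir -p pics
cat > h.py <<'E'
import numpy as np, cv2
from plant import *
def cam(c):
    f=240/np.tan(np.radians(c["fov_y"]/2)); K=np.array([[f,0,c["cx"]],[0,f,c["cy"]],[0,0,1]])
    R=cv2.Rodrigues(np.array(c["rvec"],float))[0]; t=np.array(c["tvec"],float).ravel()
    return K,R,t
def ray(c,at):
    K,R,t=cam(c); d=R.T@np.linalg.inv(K)@[at[1],at[0],1]; return -R.T@t,d
def atz(c,at,z):
    o,d=ray(c,at); return o+d*(z-o[2])/d[2]
def proj(c,p):
    K,R,t=cam(c); q=K@(R@np.array(p,float)+t); return q[:2]/q[2]
E
python3 - <<'E'
from h import *
T={}
for n in("side","top"):
    c=capture(n);T[n]=c
    cv2.imwrite(f"pics/{n}0.png",c["frame"][:,:,::-1])
    o,_=ray(c,(240,320)); print(n,o.round(),c["fov_y"])
    for q,z in dict(big_bottle=0,small_bottle=0,big_twin=35,small_twin=70,rack=0,rack_mouth=195,rack_junction=195,can=0,jar=0,plain_bottle=0,mug=0).items():
        for r in pinpoint(q,n)[:4]: print(n,q,round(r["p"],2),np.round(r["at"]),atz(c,r["at"],z)[:2].round())
print(get_obs())
E
```

```text
pics
side [ -88.  576. 1181.] 44.30154400119934
side big_bottle 0.57 [385. 264.] [384. 281.]
side small_bottle 0.94 [360. 204.] [521. 340.]
side small_bottle 0.89 [414. 314.] [263. 248.]
side big_twin 0.85 [433. 218.] [355. 423.]
side big_twin 0.83 [274. 222.] [655. 181.]
side rack_mouth 0.73 [221. 290.] [563.  41.]
side rack_junction 0.67 [199. 256.] [666.  53.]
side can 0.72 [206. 412.] [ 510. -343.]
side plain_bottle 0.95 [163. 380.] [ 679. -402.]
side mug 0.91 [329. 152.] [665. 378.]
side mug 0.45 [201. 254.] [812. -43.]
top [ 392.   19. 1451.] 51.4039218490254
top big_bottle 0.76 [273. 227.] [375. 275.]
top small_bottle 0.74 [312. 234.] [263. 253.]
top small_bottle 0.67 [175. 454.] [ 666. -387.]
top small_bottle 0.64 [220. 200.] [530. 356.]
top big_twin 0.95 [274. 176.] [373. 412.]
top big_twin 0.6 [180. 259.] [642. 182.]
top small_twin 0.43 [192. 307.] [603.  43.]
top small_twin 0.3 [231. 435.] [ 496. -313.]
top rack_mouth 0.86 [196. 306.] [574.  42.]
top rack_junction 0.73 [157. 301.] [673.  56.]
top can 0.65 [157. 300.] [717.  65.]
top can 0.6 [229. 436.] [ 506. -332.]
top can 0.42 [194. 308.] [608.  42.]
top jar 0.63 [287. 421.] [ 337. -289.]
top plain_bottle 0.77 [177. 455.] [ 659. -390.]
top mug 0.81 [177. 192.] [657. 381.]
{'time': 1.2, 'joint_positions': array([-1.24795868e+00,  3.41985011e-01,  1.52411496e+00, -3.15615212e-06,
        1.27542499e+00, -1.46022800e-01]), 'dq': array([-0.00078835, -0.00049018,  0.00082145, -0.00162236,  0.0016671 ,
       -0.00051855]), 'tau': array([ 7.45392717e-04, -4.31136382e+01, -2.44482601e+01,  7.18383025e-02,
        4.82043147e-02,  5.03309693e-06]), 'tool_pos': array([ 237.24104843, -468.34258832,  240.74305971]), 'tcp_rot': array([3.14152613e+00, 1.28356299e-05, 4.68861368e-01]), 'contact_force': array([0.46754247, 0.33333759, 0.21097089]), 'moment': array([0.02579389, 0.0124809 , 0.01217   ]), 'finger_force': 0.0, 'grip_width': 91.57772056547779}
```

View pics/side0.png

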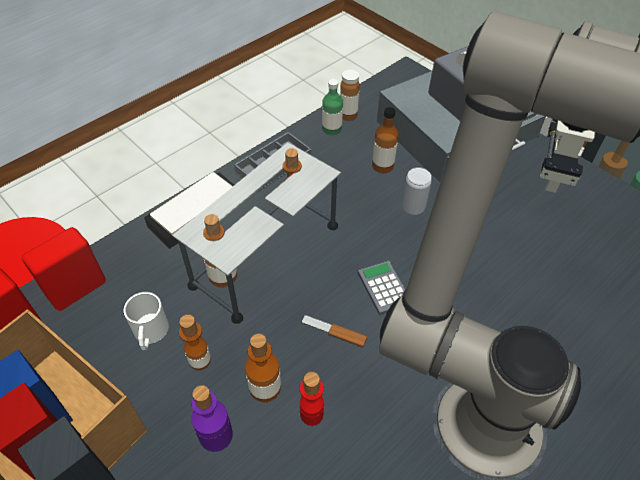

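View pics/top0.png

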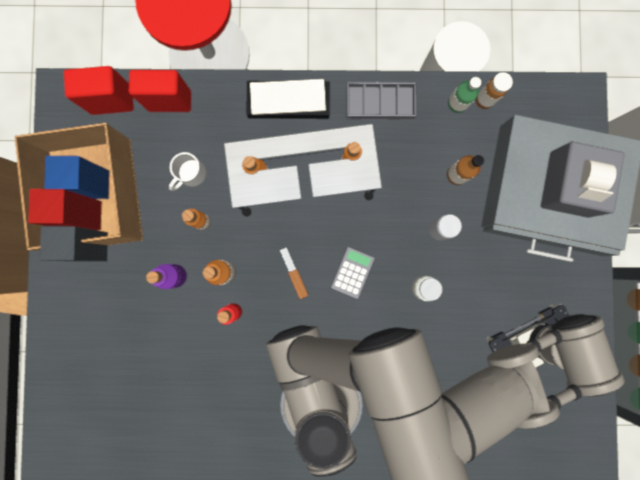

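The top view shows the plate at about rows 125-207, columns 225-381. The big twin's stopper is at its left end (165,252) and the small twin's at its right end (150,353). The loose amber big bottle is at (272,217) and the small one at (218,195). The purple one at (276,165) and the red one at (314,228) are look-alikes. Next I fit silhouettes to get precise poses.

```bash
cat > fit.py <<'E'
from h import *
from scipy.optimize import minimize
def prof(size):
    b=(34,102) if size=="big" else (24,67); r,h=b
    return [(0,r),(h,r),(h+22,12),(h+58,12),(h+58,23),(h+64,23),(h+64,15),(h+104,15)]
a=np.linspace(0,2*np.pi,40); C=np.c_[np.cos(a),np.sin(a)]
def sil(c,x,y,z0,P):
    m=np.zeros((480*4,640*4),np.uint8)
    ring=lambda z,r:np.array([proj(c,(x+r*u,y+r*v,z0+z)) for u,v in C])
    for (z1,r1),(z2,r2) in zip(P,P[1:]):
        h=cv2.convexHull(np.r_[ring(z1,r1),ring(z2,r2)].astype(np.float32))
        cv2.fillConvexPoly(m,np.round(h*4+1.5).astype(int),1)
    return cv2.resize(m.astype(np.float32),(640,480),interpolation=cv2.INTER_AREA)
def amber(c):
    h=cv2.cvtColor(c["frame"],cv2.COLOR_RGB2HSV).astype(int)
    return ((h[...,0]<22)&(h[...,1]>100)&(h[...,2]>60))
def plate(c,x,y,w):
    m=np.zeros((1920,2560),np.uint8); R=np.array([[np.cos(w),-np.sin(w)],[np.sin(w),np.cos(w)]])
    def box(x0,x1,y0,y1,v):
        pts=np.array([(x0,y0),(x1,y0),(x1,y1),(x0,y1)])@R.T+[x,y]
        q=np.array([proj(c,(*p,195)) for p in pts]); cv2.fillConvexPoly(m,np.round(q*4+1.5).astype(int),v)
    box(-80,85,-190,190,1); box(-80,20,-16,16,0); box(4,36,-147,147,0)
    return cv2.resize(m.astype(np.float32),(640,480),interpolation=cv2.INTER_AREA)
E
cat > run1.py <<'E'
from fit import *
T={n:capture(n) for n in("side","top")}
def opt(cost,x0,st):
    S=np.array([x0]+[np.array(x0)+np.eye(len(x0))[i]*st[i] for i in range(len(x0))])
    return minimize(cost,x0,method="Nelder-Mead",options=dict(initial_simplex=S,maxiter=120,xatol=.1,fatol=1))
def fitb(nm,x,y,size):
    out=[]
    for cams in(["top"],["side"],["top","side"]):
        obs={}
        for n in cams:
            q=[r for r in trace(nm,n)]
            p=proj(T[n],(x,y,100)); q=[r for r in q if np.hypot(*(np.array(r["at"])[::-1]-p))<25]
            if q: obs[n]=q[0]["mask"].astype(float)
        if not obs: continue
        r=opt(lambda v:sum(np.abs(sil(T[n],v[0],v[1],0,prof(size))-obs[n]).sum() for n in obs),[x,y],[12,12])
        out.append((cams,r.x.round(1),round(r.fun),[int(o.sum()) for o in obs.values()]))
    print(nm,out)
fitb("big_bottle",378,278,"big"); fitb("small_bottle",525,346,"small")
# rack
obs={}
for n in T:
    h=cv2.cvtColor(T[n]["frame"],cv2.COLOR_RGB2HSV).astype(int)
    roi=cv2.dilate(plate(T[n],660,50,.12),np.ones((9,9)))>0
    hull=cv2.fillConvexPoly(np.zeros((480,640),np.uint8),cv2.convexHull(np.argwhere(roi)[:,::-1].astype(np.int32)),1)
    obs[n]=((h[...,1]<50)&(h[...,2]>125)&(hull>0)).astype(float)
    print(n,obs[n].sum())
for cams in(["top"],["side"],["top","side"]):
    r=opt(lambda v:sum(np.abs(plate(T[n],v[0],v[1],v[2]/1000)-obs[n]).sum() for n in cams),[652,52,120],[10,10,30])
    print("rack",cams,r.x.round(1),r.fun.round())
x,y,w=r.x[0],r.x[1],r.x[2]/1000
# twins' stoppers
for nm,s in(("big",1),("small",-1)):
    g=np.array([x+20*np.cos(w)-s*125*np.sin(w),y+20*np.sin(w)+s*125*np.cos(w)])
    for cams in(["top"],["side"],["top","side"]):
        ob={}
        for n in cams:
            M=sil(T[n],*g,195,[(0,23),(6,23),(6,15),(46,15)]); K=cv2.dilate(M,np.ones((25,25)))>0
            ob[n]=(amber(T[n])&K).astype(float)
            if nm=="big" and n=="side":
                l=int(proj(T[n],(*g,180))[1]); ob[n][l:]=0
        r2=opt(lambda v:sum(np.abs(sil(T[n],v[0],v[1],195,[(0,23),(6,23),(6,15),(46,15)])-ob[n]).sum() for n in cams),g,[8,8])
        d=r2.x-[x,y]; print(nm,cams,r2.x.round(1),r2.fun.round(),"rack frame",(d@[np.cos(w),np.sin(w)]).round(1),(d@[-np.sin(w),np.cos(w)]).round(1))
E
python3 run1.py
```

```text
big_bottle [(['top'], array([380.3, 283.2]), 57, [612]), (['side'], array([379.4, 283.5]), 71, [1872]), (['top', 'side'], array([379.9, 283.2]), 130, [612, 1872])]
small_bottle [(['top'], array([525.2, 347.6]), 32, [419]), (['side'], array([525.5, 347.9]), 49, [1138]), (['top', 'side'], array([525.2, 347.9]), 83, [419, 1138])]
side 8371.0
top 8130.0
rack ['top'] [649.5  52.6 138. ] 663.0
rack ['side'] [649.8  51.  135. ] 1718.0
rack ['top', 'side'] [650.   51.3 137.2] 2394.0
big ['top'] [651.4 180.3] 76.0 rack frame 19.0 127.6
big ['side'] [654.4 179.6] 142.0 rack frame 21.8 126.5
big ['top', 'side'] [651.3 181.1] 220.0 rack frame 19.0 128.4
small ['top'] [686.1 -72.5] 46.0 rack frame 18.8 -127.6
small ['side'] [686.7 -75.9] 56.0 rack frame 18.9 -131.0
small ['top', 'side'] [686.6 -74.8] 113.0 rack frame 18.9 -129.9
```

play_rows:
  rows:
    - [[0.34,0.97,0.1],[0,0,0.33]]
    - [[0.34,0.97,0.1],[0,0,0.33]]
    - [[0.34,0.97,0.1],[0,0,0.33]]
    - [[0.34,0.97,0.1],[0,0,0.33]]
    - [[0.34,0.97,0.1],[0,0,0.33]]
    - [[0.34,0.97,0.1],[0,0,0.33]]
    - [[0.34,0.97,0.1],[0,0,0.33]]
    - [[0.34,0.97,0.1],[0,0,0.33]]
    - [[0.34,0.97,0],[0,0,0.33]]
    - [[0.34,0.97,0],[0,0,0.33]]
    - [[0.34,0.97,0],[0,0,0.33]]
    - [[0.34,0.97,0],[0,0,0.33]]
  hand: 0.6

```text
time: 3.2
tool_pos: [359.9, -118.2, 264.9]
tcp_rot: [3.141, -0.0, 1.023]
contact_force: [0.9, -0.6, 0.1]
grip_width: 73.6
finger_force: 0.0
```

play_rows:
  rows:
    - [[0.34,0.97,0],[0,0,0.33]]
    - [[0.34,0.97,0],[0,0,0.33]]
    - [[0.34,0.97,0],[0,0,0.33]]
    - [[0.34,0.97,0],[0,0,0.33]]
    - [[0.34,0.97,0],[0,0,0.33]]
    - [[0.34,0.97,0],[0,0,0.33]]
    - [[0.34,0.97,0],[0,0,0.33]]
    - [[0.34,0.97,0],[0,0,0.33]]
    - [[0.34,0.97,0],[0,0,0.33]]
    - [[0.34,0.97,0],[0,0,0.33]]
    - [[0.34,0.97,0],[0,0,0.33]]
    - [[0.34,0.97,0],[0,0,0.33]]

```text
time: 4.7
tool_pos: [482.3, 231.1, 264.7]
tcp_rot: [3.141, 0.0, 1.576]
contact_force: [-0.2, -0.7, 0.3]
grip_width: 73.9
finger_force: 0.0
```

play_rows:
  rows:
    - [[0.34,0.97,0],[0,0,0.33]]
    - [[0.34,0.97,0],[0,0,0.33]]
    - [[0.34,0.97,0],[0,0,0.29]]
    - [[0.34,0.97,0],[0,0,0]]
    - [[0,0,0],[0,0,0]]
    - [[0,0,0],[0,0,0]]

```text
time: 5.45
tool_pos: [522.5, 346.0, 264.5]
tcp_rot: [-3.141, 0.001, 1.707]
contact_force: [0.2, -0.1, 0.4]
grip_width: 73.6
finger_force: 0.0
```

play_rows:
  rows:
    - [[0.09,0.06,-0.6],[0,0,0]]
    - [[0,0,-0.8],[0,0,0]]
    - [[0,0,-0.8],[0,0,0]]
    - [[0,0,-0.7],[0,0,0]]
    - [[0,0,-0.5],[0,0,0]]
    - [[0,0,-0.38],[0,0,0]]
    - [[0,0,0],[0,0,0]]
    - [[0,0,0],[0,0,0]]

```text
time: 6.45
tool_pos: [525.9, 348.4, 152.1]
tcp_rot: [3.14, -0.0, 1.707]
contact_force: [-0.6, -0.0, 0.1]
grip_width: 73.5
finger_force: 0.0
```

play_rows:
  rows:
    - [[0,0,0],[0,0,0]]
    - [[0,0,0],[0,0,0]]
    - [[0,0,0],[0,0,0]]
    - [[0,0,0],[0,0,0]]
    - [[0,0,0],[0,0,0]]
    - [[0,0,0],[0,0,0]]
  hand: -1

```text
time: 7.2
tool_pos: [525.4, 348.2, 151.3]
tcp_rot: [-3.141, 0.0, 1.707]
contact_force: [-0.3, 0.1, 0.5]
grip_width: 29.6
finger_force: 30.0
```

play_rows:
  rows:
    - [[0,0,0.3],[0,0,0]]
    - [[0,0,0.6],[0,0,0]]
    - [[0,0,0.7],[0,0,0]]
    - [[0,0,0.7],[0,0,0]]
    - [[0,0,0.4],[0,0,0]]
    - [[-0.45,-0.4,0],[0,0,0]]
    - [[-0.45,-0.7,0],[0,0,0]]
    - [[-0.45,-0.9,0],[0,0,0]]
    - [[-0.45,-1,0],[0,0,0]]

```text
time: 8.32
tool_pos: [470.8, 257.5, 232.1]
tcp_rot: [-3.141, 0.0, 1.708]
contact_force: [0.3, -0.5, -2.3]
grip_width: 29.2
finger_force: 30.0
```

play_rows:
  rows:
    - [[0.08,-0.95,0],[0,0,0]]
    - [[0.08,-0.95,0],[0,0,0]]
    - [[0.08,-0.95,0],[0,0,0]]
    - [[0.08,-0.95,0],[0,0,0]]
    - [[0.08,-0.95,0],[0,0,0]]
    - [[0.08,-0.95,0],[0,0,0]]
    - [[0.08,-0.9,0],[0,0,0]]
    - [[0.06,-0.7,0],[0,0,0]]
    - [[0,-0.3,0],[0,0,0]]
    - [[0,0,0],[0,0,0]]
    - [[0,0,0],[0,0,0]]

```text
time: 9.7
tool_pos: [490.0, 30.9, 232.3]
tcp_rot: [-3.142, -0.0, 1.708]
contact_force: [-0.1, -0.0, -3.8]
grip_width: 29.5
finger_force: 30.0
```

Run:
```python
from h import *
o=get_obs();print(o["tool_pos"],o["tcp_rot"],o["finger_force"])
ims=[]
for n in("top","wrist","side"):
    c=capture(n)
    f=c["frame"]; ims.append(f[100:300,180:420] if n=="top" else f[120:420,120:400] if n=="side" else f)
ims=[cv2.resize(i,(int(i.shape[1]*300/i.shape[0]),300)) for i in ims]
cv2.imwrite("pics/a1.png",cv2.resize(np.hstack(ims),None,fx=.74,fy=.74)[:,:800,::-1])
```

```text
[489.99821779  30.92299192 232.33513108] [-3.14159005e+00 -3.79590408e-04  1.70779849e+00] 29.990217983722687
```

View pics/a1.png

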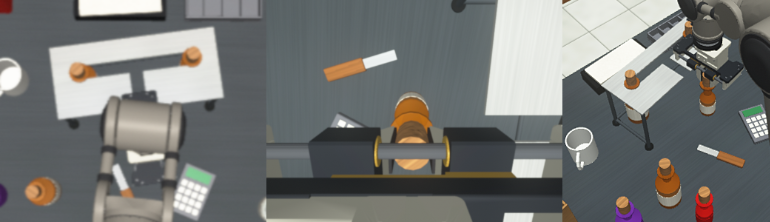

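The bottle hangs straight in the gripper just before the mouth. I'll use the wrist camera to check the slot line.

Run:
```python
from h import *
from scipy.spatial.transform import Rotation as Ro
o=get_obs();c=capture("wrist")
T=np.eye(4);T[:3,:3]=Ro.from_euler("xyz",o["tcp_rot"]).as_matrix();T[:3,3]=o["tool_pos"]
M=np.linalg.inv(T@np.array(c["hand_eye"]));c["rvec"]=cv2.Rodrigues(M[:3,:3])[0];c["tvec"]=M[:3,3]
w=.137;R=lambda x,y,z=195:(650+x*np.cos(w)-y*np.sin(w),51.5+x*np.sin(w)+y*np.cos(w),z)
f=c["frame"][:,:,::-1].copy()
for pts in([R(-80,-100),R(-80,-16),R(4,-16)],[R(-80,100),R(-80,16),R(4,16)]):
    q=np.array([proj(c,p) for p in pts]);print(q.round(1));cv2.polylines(f,[np.round(q).astype(int)],0,(0,0,255),1)
cv2.imwrite("pics/w1.png",cv2.resize(f[130:340,430:640],(800,600)[:1]*2)[:600])
```

```text
[[453.9 437.7]
 [469.3 305.5]
 [628.7 305.6]]
[[497.1  66.9]
 [476.1 247.2]
 [642.4 247.3]]
```

View pics/w1.png

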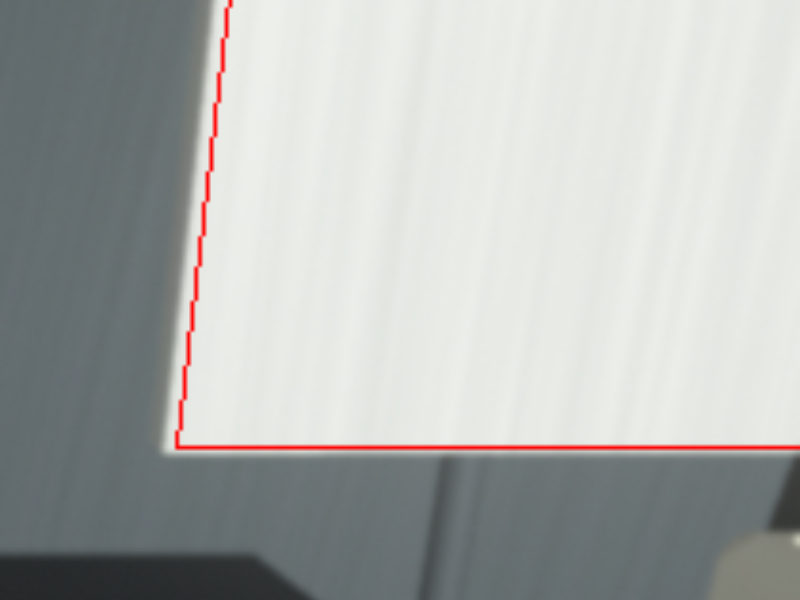

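The prediction matches the slot to about 1–2 mm, with the mouth corner at (447,165) in the crop. I'll insert it along the stem.

play_rows:
  rows:
    - [[0,-0.06,0],[0,0,0]]
    - [[0.5,0.069,0],[0,0,0]]
    - [[0.5,0.069,0],[0,0,0]]
    - [[0.5,0.069,0],[0,0,0]]
    - [[0.5,0.069,0],[0,0,0]]
    - [[0.5,0.069,0],[0,0,0]]
    - [[0.5,0.069,0],[0,0,0]]
    - [[0,0,0],[0,0,0]]

```text
time: 10.9
tool_pos: [580.6, 40.9, 231.9]
tcp_rot: [-3.141, 0.0, 1.708]
contact_force: [-0.1, 0.5, -2.9]
grip_width: 29.1
finger_force: 30.0
```

play_rows:
  rows:
    - [[0.5,0.069,0],[0,0,0]]
    - [[0.5,0.069,0],[0,0,0]]
    - [[0.5,0.069,0],[0,0,0]]
    - [[0.5,0.069,0],[0,0,0]]
    - [[0.5,0.069,0],[0,0,0]]
    - [[0.46,0.063,0],[0,0,0]]
    - [[0,0,0],[0,0,0]]
    - [[0,0,0],[0,0,0]]

```text
time: 11.9
tool_pos: [668.1, 53.0, 232.2]
tcp_rot: [-3.141, -0.0, 1.707]
contact_force: [0.0, 1.7, -3.2]
grip_width: 29.2
finger_force: 30.0
```

play_rows:
  rows:
    - [[0.058,-0.387,0],[0,0,0]]
    - [[0.058,-0.387,0],[0,0,0]]
    - [[0.058,-0.387,0],[0,0,0]]
    - [[0.058,-0.387,0],[0,0,0]]
    - [[0.058,-0.387,0],[0,0,0]]
    - [[0.058,-0.387,0],[0,0,0]]
    - [[0,0,0],[0,0,0]]
    - [[0,0,-0.15],[0,0,0]]
    - [[0,0,-0.12],[0,0,0]]
    - [[0,0,0],[0,0,0]]

```text
time: 13.15
tool_pos: [679.1, -16.1, 223.6]
tcp_rot: [-3.141, -0.0, 1.708]
contact_force: [1.0, 0.5, -3.6]
grip_width: 29.2
finger_force: 30.0
```

Run:
```python
from h import *
for n in("side","top"):
    c=capture(n); p=[proj(c,(669,53,195))]
    x,y=map(int,p[0]); f=c["frame"][y-90:y+110,x-130:x+130]
    (a:=[f] if n=="side" else a+[f])
cv2.imwrite("pics/a2.png",cv2.resize(np.hstack(a),(800,308))[:,:,::-1])
```

```text
(no output)
```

View pics/a2.png

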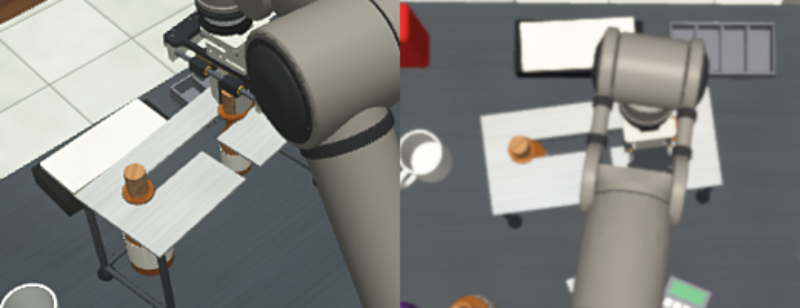

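play_rows:
  rows:
    - [[0,0,-0.04],[0,0,0]]
    - [[0,0,-0.05],[0,0,0]]
    - [[0,0,0],[0,0,0]]
    - [[0,0,0],[0,0,0]]

```text
time: 13.75
tool_pos: [679.4, -16.6, 221.6]
tcp_rot: [3.142, -0.0, 1.707]
contact_force: [-0.5, -0.9, -3.1]
grip_width: 29.5
finger_force: 30.0
```

play_rows:
  rows:
    - [[0,0,0],[0,0,0]]
    - [[0,0,0],[0,0,0]]
    - [[0,0,0],[0,0,0]]
    - [[0,0,0],[0,0,0]]
    - [[0,0,0.3],[0,0,0]]
    - [[0,0,0.6],[0,0,0]]
    - [[0,0,0.9],[0,0,0]]
    - [[0,0,0.9],[0,0,0]]
    - [[0,0,0],[0,0,0]]
  hand: 0.5

```text
time: 14.88
tool_pos: [680.3, -16.7, 305.7]
tcp_rot: [3.136, 0.002, 1.707]
contact_force: [-0.3, -0.5, -0.9]
grip_width: 68.4
finger_force: 0.0
```

play_rows:
  rows:
    - [[-1,1,0],[0,0,0]]
    - [[-1,1,0],[0,0,0]]
    - [[-1,1,0],[0,0,0]]
    - [[-1,1,0],[0,0,0]]
    - [[-1,1,0],[0,0,0]]
    - [[-1,1,0],[0,0,0]]
    - [[-1,1,0],[0,0,0]]
    - [[-1,1,0],[0,0,0]]
    - [[-1,1,0],[0,0,0]]
    - [[-1,1,0],[0,0,0]]
    - [[0,0,0],[0,0,0]]
    - [[0,0,0],[0,0,0]]

```text
time: 16.38
tool_pos: [379.4, 283.1, 302.0]
tcp_rot: [-3.141, 0.001, 1.708]
contact_force: [0.6, 1.0, -0.2]
grip_width: 68.9
finger_force: 0.0
```

```bash
cat > chk.py <<'E'
from fit import *
import sys
from scipy.optimize import minimize
o=get_obs();print(o["tool_pos"],o["tcp_rot"])
ims=[]
w=.137
def f2(g,z,P,c):
    K=cv2.dilate(sil(c,*g,z,P),np.ones((17,17)))>0; ob=(amber(c)&K).astype(float)
    return minimize(lambda v:np.abs(sil(c,v[0],v[1],z,P)-ob).sum(),g,method="Nelder-Mead",options=dict(initial_simplex=np.array([g,np.add(g,[5,0]),np.add(g,[0,5])]),maxiter=60))
for n in("side","top"):
    c=capture(n)
    for nm,g in(("big_twin",(651.5,180.5)),("small_twin",(686.5,-74)),("small",(679,-17)),("big",(661,103)))[:int(sys.argv[1])]:
        r=f2(g,195,[(0,23),(6,23),(6,15),(46,15)],c); d=r.x-[649,51]
        print(n,nm,r.x.round(1),round(r.fun),(d@[np.cos(w),np.sin(w)]).round(1),(d@[-np.sin(w),np.cos(w)]).round(1))
    x,y=map(int,proj(c,(669,53,195))); ims.append(c["frame"][y-90:y+110,x-130:x+130])
cv2.imwrite(sys.argv[2],cv2.resize(np.hstack(ims),(800,308))[:,:,::-1])
E
python3 chk.py 3 pics/a3.png
```

```text
[379.400904   283.13653212 302.02074222] [-3.14121504e+00  6.61529615e-04  1.70773576e+00]
side big_twin [1437.6 -764.1] 0 669.9 -915.2
side small_twin [694.9 -84.8] 207 26.9 -140.8
side small [681.7 -23.1] 392 22.3 -77.9
top big_twin [651.3 180.2] 76 19.9 127.7
top small_twin [686.  -72.5] 89 19.8 -127.4
top small [678.8 -15.6] 91 20.4 -70.0
```

View pics/a3.png

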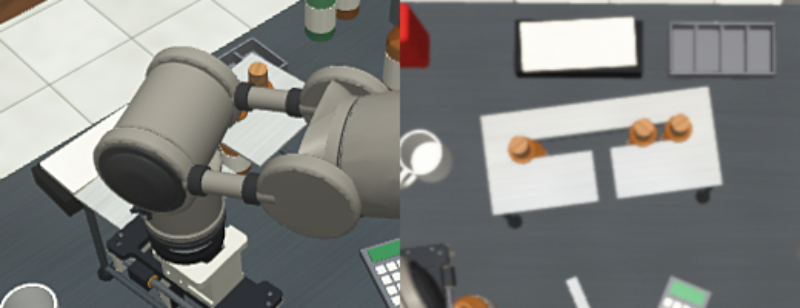

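The small bottle hangs about 57 mm from its twin. Next is the big bottle.

play_rows:
  rows:
    - [[0.02,0,-0.6],[0,0,0]]
    - [[0,0,-0.8],[0,0,0]]
    - [[0,0,-0.8],[0,0,0]]
    - [[0,0,-0.7],[0,0,0]]
    - [[0,0,-0.6],[0,0,0]]
    - [[0,0,-0.37],[0,0,0]]
    - [[0,0,0],[0,0,0]]
    - [[0,0,0],[0,0,0]]

```text
time: 17.48
tool_pos: [380.5, 283.5, 187.0]
tcp_rot: [3.14, -0.0, 1.707]
contact_force: [1.3, 0.6, 0.1]
grip_width: 68.9
finger_force: 0.0
```

play_rows:
  rows:
    - [[0,0,0],[0,0,0]]
    - [[0,0,0],[0,0,0]]
    - [[0,0,0],[0,0,0]]
    - [[0,0,0],[0,0,0]]
    - [[0,0,0],[0,0,0]]
    - [[0,0,0],[0,0,0]]
  hand: -1

```text
time: 18.23
tool_pos: [379.7, 283.4, 186.4]
tcp_rot: [-3.141, 0.0, 1.707]
contact_force: [-2.1, 0.5, 1.9]
grip_width: 29.6
finger_force: 30.0
```

play_rows:
  rows:
    - [[0,0,0.2],[0,0,0]]
    - [[0,0,0.4],[0,0,0]]
    - [[0,0,0.5],[0,0,0]]
    - [[0,0,0.43],[0,0,0]]
    - [[0,0,0],[0,0,0]]
    - [[0.17,-0.4,0],[0,0,0]]
    - [[0.33,-0.8,0],[0,0,0]]
    - [[0.33,-0.9,0],[0,0,0]]
    - [[0.33,-0.9,0],[0,0,0]]
    - [[0.33,-0.9,0],[0,0,0]]
    - [[0.33,-0.9,0],[0,0,0]]

```text
time: 19.6
tool_pos: [434.5, 137.7, 231.7]
tcp_rot: [-3.14, 0.0, 1.707]
contact_force: [-0.1, 0.5, -4.3]
grip_width: 29.4
finger_force: 30.0
```

play_rows:
  rows:
    - [[0.33,-0.9,0],[0,0,0]]
    - [[0.33,-0.9,0],[0,0,0]]
    - [[0.33,-0.8,0],[0,0,0]]
    - [[0.33,-0.7,0],[0,0,0]]
    - [[0.2,-0.42,0],[0,0,0]]
    - [[0,0,0],[0,0,0]]
    - [[0,0,0],[0,0,0]]

```text
time: 20.48
tool_pos: [479.7, 28.3, 232.1]
tcp_rot: [-3.141, -0.001, 1.707]
contact_force: [0.3, -0.5, -3.7]
grip_width: 29.4
finger_force: 30.0
```

Run:
```python
from fit import *
c=capture("side");t=get_obs()["tool_pos"];z=t[2]-186.4
s=sil(c,t[0],t[1],z,prof("big"))>.5
f=c["frame"][:,:,::-1].copy();cs,_=cv2.findContours(s.astype(np.uint8),0,1);cv2.drawContours(f,cs,-1,(0,255,0),1)
x,y=map(int,proj(c,(*t[:2],z+100)));cv2.imwrite("pics/a4.png",cv2.resize(f[y-80:y+80,x-80:x+80],(560,560)))
```

```text
(no output)
```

View pics/a4.png

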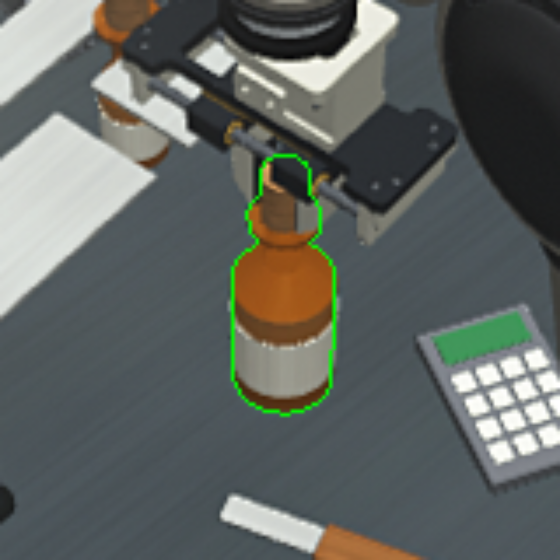

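The outline lies on the bottle, so it is held upright. Inserting it now.

play_rows:
  rows:
    - [[0.485,0.067,0],[0,0,0]]
    - [[0.485,0.067,0],[0,0,0]]
    - [[0.485,0.067,0],[0,0,0]]
    - [[0.485,0.067,0],[0,0,0]]
    - [[0.485,0.067,0],[0,0,0]]
    - [[0.485,0.067,0],[0,0,0]]
    - [[0,0,0],[0,0,0]]

```text
time: 21.4
tool_pos: [567.6, 40.7, 232.0]
tcp_rot: [-3.141, -0.0, 1.709]
contact_force: [-0.1, -0.7, -4.2]
grip_width: 29.6
finger_force: 30.0
```

play_rows:
  rows:
    - [[0.485,0.067,0],[0,0,0]]
    - [[0.485,0.067,0],[0,0,0]]
    - [[0.485,0.067,0],[0,0,0]]
    - [[0.485,0.067,0],[0,0,0]]
    - [[0.485,0.067,0],[0,0,0]]
    - [[0.485,0.067,0],[0,0,0]]
    - [[0.485,0.06,0],[0,0,0]]
    - [[0,0,0],[0,0,0]]
    - [[0,0,0],[0,0,0]]

```text
time: 22.52
tool_pos: [668.4, 53.9, 232.2]
tcp_rot: [-3.14, -0.0, 1.708]
contact_force: [0.6, 0.3, -3.7]
grip_width: 29.4
finger_force: 30.0
```

play_rows:
  rows:
    - [[-0.053,0.41,0],[0,0,0]]
    - [[-0.053,0.41,0],[0,0,0]]
    - [[-0.053,0.41,0],[0,0,0]]
    - [[-0.053,0.41,0],[0,0,0]]
    - [[0,0,0],[0,0,0]]
    - [[0,0,-0.12],[0,0,0]]
    - [[0,0,-0.12],[0,0,0]]
    - [[0,0,-0.06],[0,0,0]]
    - [[0,0,-0.04],[0,0,0]]
    - [[0,0,0],[0,0,0]]
    - [[0,0,0],[0,0,0]]

```text
time: 23.9
tool_pos: [663.0, 102.9, 222.3]
tcp_rot: [3.141, 0.0, 1.707]
contact_force: [0.1, 0.4, -3.8]
grip_width: 29.6
finger_force: 30.0
```

play_rows:
  rows:
    - [[0,0,0],[0,0,0]]
    - [[0,0,0],[0,0,0]]
    - [[0,0,0],[0,0,0]]
    - [[0,0,0],[0,0,0]]
    - [[0,0,0.3],[0,0,0]]
    - [[0,0,0.6],[0,0,0]]
    - [[0,0,0.9],[0,0,0]]
    - [[0,0,0.9],[0,0,0]]
    - [[0,0,0],[0,0,0]]
  hand: 0.5

```text
time: 25.02
tool_pos: [663.9, 103.0, 306.2]
tcp_rot: [3.136, 0.001, 1.707]
contact_force: [-0.8, -0.0, -0.2]
grip_width: 69.0
finger_force: 0.0
```

play_rows:
  rows:
    - [[-1,-0.5,0],[0,0,0]]
    - [[-1,-0.5,0],[0,0,0]]
    - [[-1,-1,0],[0,0,0]]
    - [[-1,-1,0],[0,0,0]]
    - [[-1,-1,0],[0,0,0]]
    - [[-1,-1,0],[0,0,0]]
    - [[-1,-1,0],[0,0,0]]
    - [[0,-1,0],[0,0,0]]
    - [[0,-1,0],[0,0,0]]
    - [[0,-1,0],[0,0,0]]
    - [[0,-1,0],[0,0,0]]
    - [[0,-1,0],[0,0,0]]

```text
time: 26.52
tool_pos: [452.5, -227.8, 302.2]
tcp_rot: [-3.141, -0.001, 1.707]
contact_force: [-0.2, 0.3, -1.0]
grip_width: 68.6
finger_force: 0.0
```

```bash
python3 chk.py 4 pics/a5.png
```

```text
[ 452.47916804 -227.77336143  302.15844805] [-3.14065235e+00 -1.02359685e-03  1.70720528e+00]
side big_twin [652.  180.8] 95 20.7 128.2
side small_twin [686.8 -75.9] 214 20.1 -130.9
side small [680.4 -17.3] 183 21.7 -72.0
side big [663.  103.5] 103 21.0 50.1
top big_twin [651.3 180.2] 76 19.9 127.7
top small_twin [685.3 -72.5] 87 19.1 -127.3
top small [678.7 -16. ] 88 20.3 -70.4
top big [662.5 103.8] 102 20.6 50.5
```

View pics/a5.png

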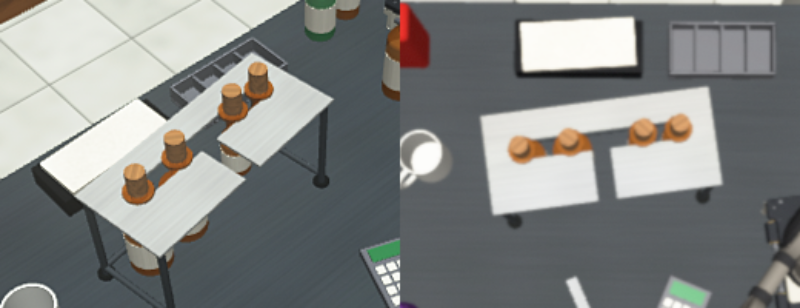

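All four bottles hang in the cross slot. The big pair is about 77–78 mm apart and the small pair about 57–59 mm, both within limits.

```bash
python3 -c "
from plant import bot
print(bot.close_job())"
```

```text
the job is handed in; nothing more can be done
None
```

The job is handed in: both bottles hang upright in the cross slot beside their twins, with gaps of about 10 mm by my camera fits, and I saw nothing else disturbed; the judge's verdict was not shown.

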